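Isolate the dosing line and pack the removed valve parts flush in the return crate

ROBOT

A 6-joint arm with a two-finger parallel gripper is mounted at the origin on the work surface. World frame = base frame: x ahead of the robot, y to its left, z up, the work surface at z = 0. Lengths are in m, angles in degrees, forces in N, time in s.
With the tool pointing down it reaches from about 0.4 to 0.825 m from the base axis. Payload 7 kg.
Tool frame: the origin (TCP) lies at the very end of the fingers, on their centre line; the grasp point (between the pads) lies 19 mm behind it (ctrl.hold_point_z is the distance from the TCP to the grasp point, in m); z points along the fingers, y is the line along which they close (so a half turn about z gives the same grasp; the last joint's range is limited). The gripper opens to 88 mm and grips with 3 to 60 N. Pads are 19 mm wide; open, the fingers measure 130 mm over their backs; the gripper's body (78 mm by 193 mm) begins 47 mm behind the grasp point.
Start: joints at [84.632, 20.546, 0.682, 0, -70.136, -16.507], TCP at [0.252, 0.626, 0.227] pointing down, gripper open.
Joint ranges: [-176.03, 176.03], [-82.01, 121.73], [-58.28, 71.71], [-173.87, 95.51], [-174.79, -0.11], [-173.66, 173.66]. Speed limits (degrees/s): [136.94, 136.94, 172.46, 180, 180, 180].

INTERFACE

Orientations are given as [roll, pitch, yaw] about the fixed x, y, z axes, in that order (R = Rz(yaw) Ry(pitch) Rx(roll)).
In Python, from plant import sensors, viewer, workorder, ctrl gives the robot as it stands.
- The arm moves only by the shell command python3 -m pendant 'ROWS'. ROWS is JSON, a list of rows, each a list of 3 entries, a list of its own where there are three numbers: the opening, from -1 (shut) to 1 (fully open), so that 0 is half open, then the shift along the tool's x, y, z in m, then the turn, a rotation vector about the tool's x, y, z in degrees. A call has 1 to 10 rows; each row is the pose to reach, as a shift and turn from the pose commanded when the call began, along the tool's axes at that moment; what a row does not reach only later rows make up. A row lasts 1/12 s, in which the tool goes at most 41.7 mm and 7.16 degrees, less where a joint would pass 70% of its speed; a pose out of reach is approached as far as the arm can. A call with a gripper value outside its range is refused whole. The fingers move at their own pace and stop on an object; the grip force is fixed at half the most. Time passes only in rows, so rows that repeat a pose let the fingers close. It gives the time, the measured TCP pose, the force, the opening and the grip force at its end, in the units of the state.
- sensors.get_obs(): the state, without advancing time (a new reading comes with each control period).
- viewer.snapshot(name): name is "side" or "top" or "wrist"; returns the picture (384x512x3 uint8, red, green, blue); there is no depth.
- viewer.camera_params(name): a dict with "fx", "fy", "cx", "cy" (pixels), "extrinsics" (4x4, takes a point from world to camera coordinates). Camera axes: x right, y up, looking along -z (the intrinsics and any distortion apply to the point x, -y, -z); pixel columns grow to the right and rows downward; lengths in m; the calibration is good to about 2 mm. A picture is of the moment at which its call begins: read the wrist's pose just before it. camera_params takes no time and is no camera call; for the wrist camera it gives the pose at the moment of the call.
- workorder.close_job(): hands the job in; it is judged then, once.
The state is a dict: "clock": time; "joint_pos": joint angles; "qvel": joint speeds; "tau": joint torques, N m; "tool_pos": TCP position; "orientation": TCP orientation; "force": force on the tool from outside, world axes, zero at the start; "moment": the same for the moment, N m; "opening": finger opening in m; "gripper_force": force on a finger pad.
Only numpy, scipy, OpenCV 4.12 (cv2) and the standard library are available. Lean on these libraries where they do the work, as an engineer would, in place of code of your own. Each camera call takes 0.05 s, during which the arm holds its last target. There are 200 camera calls.

TASK

Take the dosing line out of service: first turn the valve's red handwheel clockwise until its white pointer meets the green mark. Then pack all the white check valves and grey valve blocks from the black mat into the blue crate, beside what is already there, so that nothing stands above the rim. Last, slide the yellow gauge bar right across the loaded crate to its far stop to prove it, leave it there, and leave the other things on the bench alone.

Things in the scene. Friction and masses are not known exactly. Their poses are not given: they have to be found in the camera images.
- valve (a joint): turn of the valve's red handwheel in rad: it grows clockwise seen from above, 0.05 to 0.8 at the start; the white pointer stands at the green mark at 3.60; hard stop at 4.30. The wheel stays where it is left (about 0.15 N m of friction)
- valve_grip (a point): middle of the raised grip ridge across the handwheel, on the wheel's axis, which is vertical. The ridge is 80 mm long (along this point's x axis), 18 mm wide (along y) and upright; its top is 13 mm above this point, and the 104 mm wheel disc lies 19 mm below this point, the bench 109 mm below it. It turns with the wheel. The white pointer line is on the ridge's -x end. The green mark is on the fixed white collar, 150 mm across, under the wheel
- crate: blue open crate, fixed to the bench; origin under its middle. Inside it is 200 mm x 200 mm; walls 4 mm thick, rim 65 mm above the bench. Its floor is stepped: the half at -x (towards the robot) is the deep bay, floor 5 mm above the bench, 60 mm below the rim; the half at +x is the shallow bay, a grey step 35 mm above the bench, 30 mm below the rim. Each bay measures 100 mm in x and 200 mm in y, without dividers: room for four parts in a row along y, about 49 mm apart
- bar (a joint): travel in m of the yellow gauge bar along the crate's y axis: about 0 parked beyond the crate's -y end, 0.29 at the stop beyond its +y end. The bar spans the crate in x, 16 mm thick, its underside 2 mm above the rim: it is caught by whatever stands above. About 2 N of friction; stays where it is left
- bar_grip (a point): middle of the bar's upright handle, 105 mm above the bench: the handle is 16 mm thick along the crate's y, 44 mm wide along its x; its top is 23 mm above this point, the bar's top 26 mm below
- check0_c (a point): centre of a check valve to pack (may be absent): white upright cylinder with a blue band, 36 mm across, 56 mm tall; it starts standing on the black mat (2 mm thick). Fits only the deep bay
- check1_c (a point): centre of a check valve to pack (may be absent): white upright cylinder with a blue band, 36 mm across, 56 mm tall; it starts standing on the black mat (2 mm thick). Fits only the deep bay
- check2_c (a point): centre of a check valve to pack (may be absent): white upright cylinder with a blue band, 36 mm across, 56 mm tall; it starts standing on the black mat (2 mm thick). Fits only the deep bay
- block0_c (a point): centre of a valve block to pack (may be absent): grey square block 40 x 40 mm, 24 mm high, orange disc on top; sides along its x and y axes; it starts lying flat on the black mat (2 mm thick). Fits either bay, but the deep bay's places are needed for check valves first
- block1_c (a point): centre of a valve block to pack (may be absent): grey square block 40 x 40 mm, 24 mm high, orange disc on top; sides along its x and y axes; it starts lying flat on the black mat (2 mm thick). Fits either bay, but the deep bay's places are needed for check valves first
- block2_c (a point): centre of a valve block to pack (may be absent): grey square block 40 x 40 mm, 24 mm high, orange disc on top; sides along its x and y axes; it starts lying flat on the black mat (2 mm thick). Fits either bay, but the deep bay's places are needed for check valves first
- vial_c (a point): centre of the amber vial already packed in the deep bay near its -y end, upright, 36 mm across, 54 mm tall; to stay in the crate
- nut_c (a point): centre of the round brass nut already packed in the shallow bay near its -y end, 40 mm across, 24 mm high; to stay in the crate
- wrench: steel wrench; a bystander on the bench, to be left alone
- screwdriver: screwdriver; a bystander on the bench, to be left alone
- cap: red tank cap, 64 mm across and 26 mm high; a bystander on the bench, to be left alone
- reagent: yellow bottle with a red cap, 60 mm across and 130 mm tall; a bystander on the bench, to be left alone
- beaker: white beaker, 70 mm across the rim and 80 mm tall; a bystander on the bench, to be left alone
There are look-alikes about, which are no part of the job. What is shaped like the part that bears check1_c but pink is not meant.

How it is judged:
By the outcome, as a careful person would: the job done as asked, in the order asked, and still so for the second after the job is handed in, with the robot touching nothing.
Of check0, check1, check2, block0, block1, block2 only 3 to 5 are there at a start; the rules pass over those that are not, and their reading is None.
At some moment in a run one of block0, block1, block2 may be knocked a few centimetres aside while the robot is not near it.
It also fails if it takes over 210 s, if anything falls off the work surface, if the arm or the gripper's body presses on something with over 40 N, if the wrist force passes 120 N, or if a joint passes its speed limit or range.

## Working session

There is one attempt and no reset: what is moved stays moved. The work goes in short steps, Python scripts to look and compute and a shell command to move; the robot and the scene stay as the last step left them, time stands still between calls to the robot, and variables do not carry over. Pictures are saved under pics/ and viewed, at most 14 in all, crops included, and the job is handed in when it is done.

```bash
ls; mkdir -p pics
python3 - <<'E'
from plant import sensors, viewer, workorder, ctrl
import cv2,numpy as np
o=sensors.get_obs(); print(o); print(ctrl.hold_point_z)
for n in ("side","top","wrist"):
    p=viewer.camera_params(n); print(n,{k:np.round(v,4).tolist() if not isinstance(v,str) else v for k,v in p.items()})
    im=viewer.snapshot(n); cv2.imwrite(f"pics/{n}0.png",im[...,::-1])
E
```

```text
pics
{'clock': 0.0, 'joint_pos': array([ 8.46322061e+01,  2.05914557e+01,  6.34330721e-01, -2.03605576e-02,
       -7.01361024e+01, -1.65079329e+01]), 'qvel': array([-0.01414494, -0.00906287, -0.08776545, -0.00176951,  0.04749805,
        0.05903497]), 'tau': array([-2.26565724e-03, -5.82722390e+01,  2.93057907e+01,  6.99756503e+00,
        7.07566258e-03, -1.58204384e-04]), 'tool_pos': array([0.25133156, 0.6259388 , 0.22562593]), 'orientation': array([ 1.79905176e+02, -8.14166450e-03, -2.18826539e+01]), 'force': array([ 0.19987601, -0.10826209,  0.05278322]), 'moment': array([-0.00455241,  0.02271417,  0.01428096]), 'gripper_force': 0.0, 'opening': 0.08728320758321692}
0.0188
side {'fx': 482.5826, 'fy': 482.5826, 'cx': 256.381, 'cy': 193.2903, 'extrinsics': [[0.9329, -0.36, -0.0095, -0.4682], [0.2201, 0.5491, 0.8063, -0.1844], [-0.285, -0.7543, 0.5915, -1.2672], [0.0, 0.0, 0.0, 1.0]]}
top {'fx': 417.7067, 'fy': 417.7067, 'cx': 250.8394, 'cy': 197.095, 'extrinsics': [[0.0062, -0.9996, -0.0293, 0.03], [0.9824, 0.0006, 0.1866, -0.52], [-0.1865, -0.03, 0.982, -1.099], [0.0, 0.0, 0.0, 1.0]]}
wrist {'fx': 282.5856, 'fy': 282.5856, 'cx': 252.587, 'cy': 191.3067, 'extrinsics': [[-0.3725, -0.928, 0.0018, 0.6743], [0.9, -0.3617, -0.2432, 0.0307], [0.2264, -0.0889, 0.97, -0.3905], [0.0, 0.0, 0.0, 1.0]]}
```

View pics/top0.png

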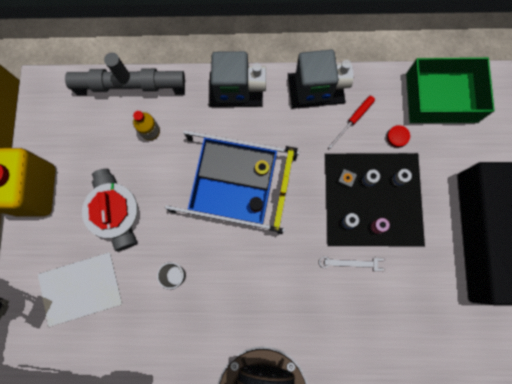

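View pics/side0.png

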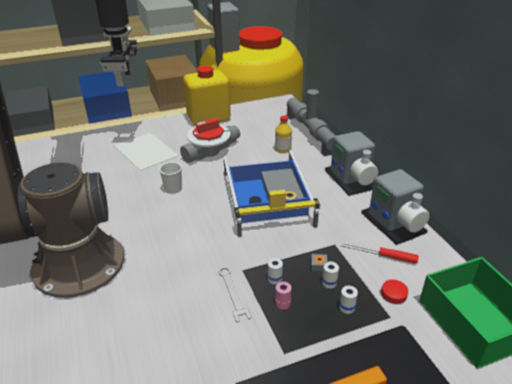

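The top view shows the valve at (108,210), the crate centred near (232,180), the bar at (287,190) and the mat at (375,200). On the mat are one block (347,178), three white checks (372,177), (404,177), (351,220), and a pink decoy (381,226). The side view agrees.

```bash
cat > h.py <<'E'
import numpy as np, cv2
from plant import sensors, viewer, workorder, ctrl
from scipy.spatial.transform import Rotation as R
def cam(n): p=viewer.camera_params(n); return p,np.array(p["extrinsics"])
def proj(c,X):
    p,E=c; q=E[:3,:3]@np.array(X)+E[:3,3]
    return np.array([p["cx"]+p["fx"]*q[0]/-q[2], p["cy"]-p["fy"]*q[1]/-q[2]])
def ray(c,uv,z):
    p,E=c; d=E[:3,:3].T@np.array([(uv[0]-p["cx"])/p["fx"],-(uv[1]-p["cy"])/p["fy"],-1.])
    o=-E[:3,:3].T@E[:3,3]; return o+d*(z-o[2])/d[2]
def snap(n,name=None):
    c=cam(n); im=viewer.snapshot(n)
    if name: cv2.imwrite("pics/"+name+".png",im[...,::-1])
    return c,im
def blobs(im,lo,hi,amin=8,box=None):
    m=cv2.inRange(cv2.cvtColor(im,cv2.COLOR_RGB2HSV),np.array(lo),np.array(hi))
    if box: k=np.zeros_like(m); k[box[1]:box[3],box[0]:box[2]]=1; m=m*k
    n,l,s,ce=cv2.connectedComponentsWithStats(m)
    return [(s[i,4],ce[i],s[i,:4],(l==i).astype(np.uint8)) for i in range(1,n) if s[i,4]>=amin]
def tool():
    o=sensors.get_obs(); return o,R.from_euler("xyz",o["orientation"],degrees=True)
def delta(pos,yaw):
    """shift/turn in the tool frame to a tool-down pose at pos, tool yaw (deg) folded to nearest half turn"""
    o,r=tool(); t=R.from_euler("xyz",[180,0,yaw],degrees=True)
    v=[(r.inv()*t*R.from_euler("z",k)).as_rotvec(degrees=True) for k in (0,np.pi)]
    print("shift",np.round(r.inv().apply(np.array(pos)-o["tool_pos"]),4),"turn",[np.round(x,2).tolist() for x in v],"j6",np.round(o["joint_pos"][5],1))
E
python3 - <<'E'
from h import *
c=cam("top"); im=cv2.imread("pics/top0.png")[...,::-1].copy()
for nm,lo,hi,z in (("red",(0,120,80),(8,255,255),.1),("green",(45,100,60),(80,255,255),.07),("yellow",(22,120,120),(34,255,255),.083),("blue",(100,120,80),(125,255,255),.005),("orange",(10,120,120),(20,255,255),.026),("pink",(150,40,80),(178,255,255),.058)):
    for b in blobs(im,lo,hi): print(nm,b[0],b[1].round(1),b[2],ray(c,b[1],z).round(3))
for nm,uv,z in (("c0",(372,176),.058),("c1",(404,176),.058),("c2",(351,219),.058)): print(nm,ray(c,uv,z).round(3))
w=cv2.imread("pics/wrist0.png"); cv2.imwrite("pics/w0b.png",cv2.resize(w,(800,600),interpolation=cv2.INTER_CUBIC))
E
```

```text
red 250 [361.9 109.1] [349  96  26  28] [ 0.754 -0.27   0.1  ]
red 79 [137.8 115.3] [133 111  11  10] [0.739 0.343 0.1  ]
red 375 [398.6 135.4] [387 125  23  22] [ 0.678 -0.364  0.1  ]
red 44 [  1.1 171.8] [  0 165   4  15] [0.579 0.707 0.1  ]
red 1044 [107.4 208.7] [ 88 190  39  39] [0.479 0.409 0.1  ]
green 2432 [448.   90.3] [416  57  78  56] [ 0.82  -0.518  0.07 ]
green 15 [112.1 185.6] [111 183   3   6] [0.548 0.412 0.07 ]
yellow 160 [145.2 123.3] [135 114  18  17] [0.722 0.326 0.083]
yellow 1223 [ 12.4 175.9] [  0 148  26  59] [0.572 0.685 0.083]
yellow 248 [286.5 171.5] [280 150  14  43] [ 0.584 -0.065  0.083]
yellow 106 [261.7 166.8] [255 160  14  14] [0.597 0.002 0.083]
yellow 188 [278.8 211.3] [274 196  11  33] [ 0.475 -0.044  0.083]
blue 2597 [229.  194.6] [188 138  89  86] [0.536 0.096 0.005]
orange 55 [347.2 177.3] [343 173   9   9] [ 0.581 -0.238  0.026]
pink 10 [ 97.9 192.1] [ 95 191   8   5] [0.532 0.455 0.058]
pink 20 [ 88.  211.5] [ 87 202   4  20] [0.478 0.478 0.058]
pink 16 [102.6 216.2] [102 211   3  11] [0.465 0.437 0.058]
pink 114 [382.5 224. ] [375 218  15  14] [ 0.445 -0.321  0.058]
pink 9 [107.8 225.8] [107 224   3   5] [0.439 0.42  0.058]
c0 [ 0.577 -0.299  0.058]
c1 [ 0.577 -0.386  0.058]
c2 [ 0.459 -0.238  0.058]
```

View pics/wrist0.png

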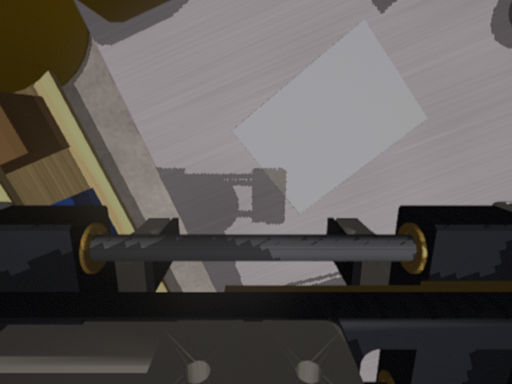

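The wrist view shows the paper sheet and no valve yet; image up is tool +x. I'll compute the move that puts the valve in view.

Run:
```python
from h import *
o,r=tool(); p,E=cam("wrist"); C=-E[:3,:3].T@E[:3,3]
print("cam in tool",r.inv().apply(C-o["tool_pos"]).round(4), "view dir tool",r.inv().apply(-E[2,:3]).round(3))
delta([.479-.928*.075,.409+.372*.075,.226],-21.9)
im=cv2.imread("pics/top0.png")[165:255,65:155]; cv2.imwrite("pics/valve0.png",cv2.resize(im,None,fx=6,fy=6,interpolation=cv2.INTER_CUBIC))
```

```text
cam in tool [ 0.0651 -0.0002 -0.1592] view dir tool [-0.243  0.     0.97 ]
shift [0.2171 0.1166 0.    ] turn [[0.07, -0.01, 0.02], [0.01, 0.12, -179.98]] j6 -16.5
```

View pics/valve0.png

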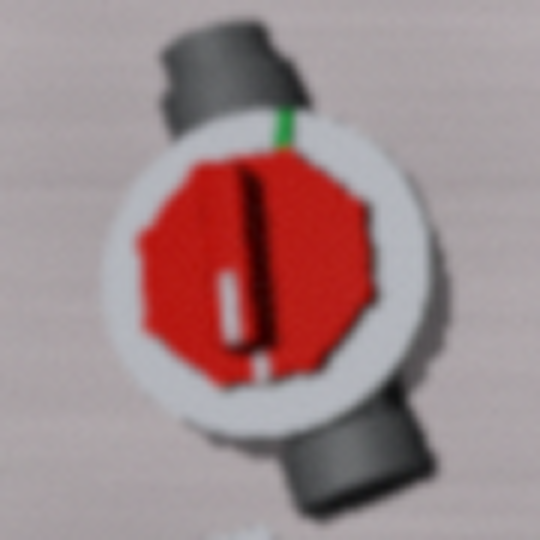

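The enlarged crop shows the pointer at the ridge's lower end (232,310) and green at (285,128), with the wheel centre near (257,270). That is about 180–190° clockwise from pointer to mark.

```bash
python3 -m pendant '[[1,[0.217,0.117,0],[0,0,0]],[1,[0.217,0.117,0],[0,0,0]],[1,[0.217,0.117,0],[0,0,0]],[1,[0.217,0.117,0],[0,0,0]],[1,[0.217,0.117,0],[0,0,0]],[1,[0.217,0.117,0],[0,0,0]],[1,[0.217,0.117,0],[0,0,0]],[1,[0.217,0.117,0],[0,0,0]]]'
python3 - <<'E'
from h import *
c,im=snap("wrist","w1")
print(tool()[0]["joint_pos"].round(1))
for nm,lo,hi,z in (("red",(0,120,60),(8,255,255),.122),("green",(45,100,40),(80,255,255),.075)):
    for b in blobs(im,lo,hi,30): print(nm,b[0],b[1].round(1),b[2],ray(c,b[1],z).round(4))
E
```

```text
clock: 0.82
tool_pos: [0.4105, 0.4352, 0.2266]
orientation: [180.0, 0.0, -22.1]
force: [0.2, -1.0, -0.3]
opening: 0.0877
gripper_force: 0.0
[ 65.5  13.4  -9.4  -0.  -67.2   2.5]
red 8204 [244.8 108.7] [193  55 106 110] [0.4829 0.4135 0.122 ]
green 115 [225.3  48.3] [220  39  11  19] [0.5464 0.4099 0.075 ]
```

View pics/w1.png

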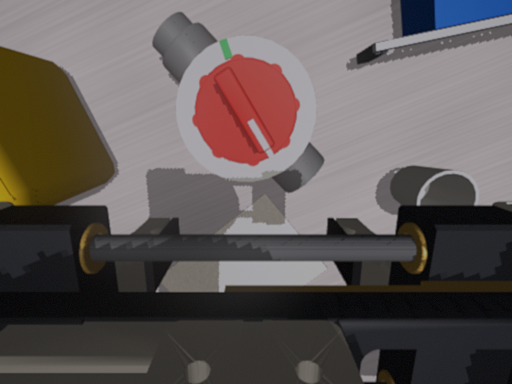

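The wheel is at (246,108), its ridge running from (222,72) to the pointer end (265,155), and green is at (225,48). Next I measure these.

```bash
cat > valve.py <<'E'
from h import *
def measure(c,im,box=None):
    rb=max(blobs(im,(0,120,50),(8,255,255),200,box),key=lambda b:b[0])
    hull=cv2.convexHull(cv2.findContours(rb[3],0,1)[0][0])
    cnt=max(cv2.findContours(rb[3],0,1)[0],key=cv2.contourArea); hull=cv2.convexHull(cnt)
    P=np.array([ray(c,p,.09)[:2] for p in hull[:,0]],np.float32)
    (ce,rad)=cv2.minEnclosingCircle(P)
    k=cv2.fillConvexPoly(np.zeros(im.shape[:2],np.uint8),cv2.convexHull(cnt),1); k=cv2.erode(k,np.ones((5,5)))
    hsv=cv2.cvtColor(im,cv2.COLOR_RGB2HSV); m=((hsv[...,1]<70)&(hsv[...,2]>120)&(k>0)).astype(np.uint8)
    n,l,s,cc=cv2.connectedComponentsWithStats(m); i=1+np.argmax(s[1:,4]); ys,xs=np.where(l==i)
    W=np.array([ray(c,p,.122)[:2] for p in zip(xs,ys)],np.float32)
    rect=cv2.minAreaRect(W); w=W.mean(0)
    vx,vy,_,_=cv2.fitLine(W,cv2.DIST_L2,0,.001,.001).ravel()
    a=np.degrees(np.arctan2(vy,vx)); d=w-np.array(ce)
    if np.dot(d,[vx,vy])<0: a+=180
    g=max([b for b in blobs(im,(45,90,40),(85,255,255),10,box)],key=lambda b:b[0])
    G=ray(c,g[1],.075)[:2]; ga=np.degrees(np.arctan2(*(G-ce)[::-1]))
    print("wheel c",np.round(ce,4),"rad",round(rad,4),"pointer",w.round(4),"rect",np.round(rect[1],4),"dir line",round(a%360,1),"dir centre",round(np.degrees(np.arctan2(d[1],d[0]))%360,1),"green",G.round(4),"r",np.linalg.norm(G-ce).round(4),"ang",round(ga%360,1),"cw to go",round((a-ga)%360,1))
    off=np.cross([np.cos(np.radians(a)),np.sin(np.radians(a))],-d); print("axis offset from pointer line mm",round(1000*off,1))
    return ce
E
python3 - <<'E'
from valve import *
c,im=snap("wrist"); measure(c,im,(180,30,330,190))
x0,y0=180,25; cv2.imwrite("pics/v1.png",cv2.resize(im[y0:y0+165,x0:x0+150,::-1],None,fx=3.5,fy=3.5,interpolation=cv2.INTER_CUBIC))
E
```

```text
wheel c [0.4814 0.4146] rad 0.0542 pointer [0.4554 0.4102] rect [0.035  0.0063] dir line 189.3 dir centre 189.4 green [0.5464 0.4098] r 0.0652 ang 355.8 cw to go 193.5
axis offset from pointer line mm -0.0
```

The measurements agree: the radius is 54 against 52 mm, the line passes through the axis, and the green radius is plausible. Ridge yaw is 9.3°, with about 193° clockwise to go.

```bash
python3 -c "
from h import *
delta([.4814,.4146,.16],9.3)"
```

```text
shift [ 0.0753 -0.0061  0.0665] turn [[-0.01, 0.01, -31.21], [0.01, 0.01, 148.79]] j6 2.5
```

```bash
python3 -m pendant '[[0,[0.075,-0.006,0.066],[0,0,-31.2]],[0,[0.075,-0.006,0.066],[0,0,-31.2]],[0,[0.075,-0.006,0.066],[0,0,-31.2]],[0,[0.075,-0.006,0.066],[0,0,-31.2]],[0,[0.075,-0.006,0.066],[0,0,-31.2]],[0,[0.075,-0.006,0.066],[0,0,-31.2]],[0,[0.075,-0.006,0.066],[0,0,-31.2]],[0,[0.075,-0.006,0.066],[0,0,-31.2]]]'
python3 -c "
from h import *
delta([.4814,.4146,.099],9.3)"
```

```text
clock: 1.58
tool_pos: [0.4805, 0.4155, 0.1606]
orientation: [-180.0, -0.0, 9.3]
force: [0.1, 0.3, -0.0]
opening: 0.0448
gripper_force: 0.0
shift [0.0007 0.001  0.0616] turn [[-0.01, -0.0, -0.01], [-0.01, 0.01, 179.99]] j6 40.9
```

```bash
python3 -m pendant '[[0,[0.001,0.001,0.03],[0,0,0]],[0,[0.001,0.001,0.061],[0,0,0]],[0,[0.001,0.001,0.061],[0,0,0]],[-1,[0.001,0.001,0.061],[0,0,0]],[-1,[0.001,0.001,0.061],[0,0,0]],[-1,[0.001,0.001,0.061],[0,0,0]],[-1,[0.001,0.001,0.061],[0,0,0]],[-1,[0.001,0.001,0.061],[0,0,0]]]'
python3 -c "
from h import *
print(tool()[0]['moment'])"
```

```text
clock: 2.25
tool_pos: [0.4828, 0.4146, 0.1012]
orientation: [-179.9, -0.1, 9.3]
force: [-1.9, 0.1, 3.7]
opening: 0.0177
gripper_force: 30.0
[-0.04344415  0.5241339   0.04107492]
```

```bash
python3 -m pendant '[[-1,[0,0,0],[0,0,7]],[-1,[0,0,0],[0,0,14]],[-1,[0,0,0],[0,0,21]],[-1,[0,0,0],[0,0,28]],[-1,[0,0,0],[0,0,35]],[-1,[0,0,0],[0,0,42]],[-1,[0,0,0],[0,0,49]],[-1,[0,0,0],[0,0,56]],[-1,[0,0,0],[0,0,63]],[-1,[0,0,0],[0,0,70]]]'; python3 -m pendant '[[-1,[0,0,0],[0,0,7]],[-1,[0,0,0],[0,0,14]],[-1,[0,0,0],[0,0,21]],[-1,[0,0,0],[0,0,28]],[-1,[0,0,0],[0,0,35]],[-1,[0,0,0],[0,0,42]],[-1,[0,0,0],[0,0,49]],[-1,[0,0,0],[0,0,56]],[-1,[0,0,0],[0,0,63]],[-1,[0,0,0],[0,0,70]]]'; python3 -c "
from h import *
o=tool()[0];print(o['moment'],o['joint_pos'])"
```

```text
clock: 3.08
tool_pos: [0.482, 0.4129, 0.1012]
orientation: [180.0, -0.0, -61.0]
force: [-5.2, -5.2, 10.3]
opening: 0.0176
gripper_force: 30.0
clock: 3.92
tool_pos: [0.4802, 0.4131, 0.1012]
orientation: [179.9, -0.1, -131.0]
force: [-14.8, -1.9, 13.4]
opening: 0.0179
gripper_force: 30.0
[-0.76257577  5.02045891  0.19204801] [ 58.2703479   22.61469648 -13.70884561  -0.11099261 -53.78145044
 -99.21011076]
```

```bash
python3 -m pendant '[[-1,[0,0,0],[0,0,7]],[-1,[0,0,0],[0,0,14]],[-1,[0,0,0],[0,0,21]],[-1,[0,0,0],[0,0,28]],[-1,[0,0,0],[0,0,35]],[-1,[0,0,0],[0,0,42]],[-1,[0,0,0],[0,0,49]],[-1,[0,0,0],[0,0,53.5]],[-1,[0,0,0],[0,0,53.5]],[-1,[0,0,0],[0,0,53.5]]]'; python3 -m pendant '[[0.2,[0,0,0],[0,0,0]],[0.2,[0,0,0],[0,0,0]],[0.2,[0,0,0],[0,0,0]],[0.2,[0,0,-0.04],[0,0,0]],[0.2,[0,0,-0.08],[0,0,0]],[0.2,[-0.04,0,-0.11],[0,0,0]],[0.2,[-0.08,0,-0.11],[0,0,0]],[0.2,[-0.08,0,-0.11],[0,0,0]]]'
python3 - <<'E'
from valve import *
c,im=snap("wrist","w2"); 
try: measure(c,im)
except Exception as e: print(e)
t=snap("top","t2"); measure(*t,(75,170,145,250))
E
```

```text
clock: 4.75
tool_pos: [0.4797, 0.4144, 0.1012]
orientation: [179.9, -0.2, 175.8]
force: [-16.9, 1.3, 13.0]
opening: 0.0175
gripper_force: 30.0
clock: 5.42
tool_pos: [0.5676, 0.4079, 0.2123]
orientation: [179.8, 0.3, 175.7]
force: [-0.3, 0.2, -1.2]
opening: 0.0522
gripper_force: 0.0
wheel c [0.4809 0.4142] rad 0.0542 pointer [0.5074 0.4122] rect [0.0052 0.0369] dir line 355.4 dir centre 355.7 green [0.5459 0.4094] r 0.0651 ang 355.8 cw to go 359.6
axis offset from pointer line mm -0.2
wheel c [0.4801 0.4124] rad 0.0546 pointer [0.504  0.4136] rect [0.0237 0.0052] dir line 354.8 dir centre 2.8 green [0.5469 0.41  ] r 0.0668 ang 357.9 cw to go 356.9
axis offset from pointer line mm -3.4
```

View pics/w2.png

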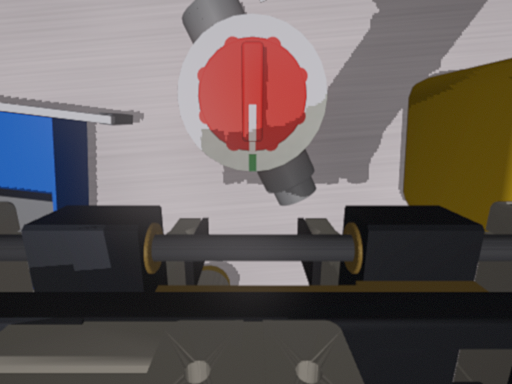

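The wrist view shows the white pointer (252,120) in line with the green mark (252,160), 0.4° apart, so the valve is done. Next I look over the crate from yaw −98, which also unwinds joint 6.

```bash
python3 -c "
from h import *
delta([.57,.16,.25],-98)"
```

```text
shift [-0.0247 -0.2459 -0.0409] turn [[-0.01, -0.01, -86.34], [-0.01, 0.01, 93.66]] j6 -146.2
```

```bash
python3 -m pendant '[[0.2,[-0.002,-0.02,-0.041],[0,0,-7]],[0.2,[-0.005,-0.05,-0.041],[0,0,-14]],[0.2,[-0.01,-0.08,-0.041],[0,0,-21]],[0.2,[-0.015,-0.11,-0.041],[0,0,-28]],[0.2,[-0.02,-0.14,-0.041],[0,0,-35]],[0.2,[-0.025,-0.17,-0.041],[0,0,-42]],[0.2,[-0.025,-0.2,-0.041],[0,0,-49]],[0.2,[-0.025,-0.23,-0.041],[0,0,-56]],[0.2,[-0.025,-0.246,-0.041],[0,0,-63]],[0.2,[-0.025,-0.246,-0.041],[0,0,-70]]]'; python3 -m pendant '[[0.2,[0,0,0],[0,0,-7]],[0.2,[0,0,0],[0,0,-14]],[0.2,[0,0,0],[0,0,-16.3]],[0.2,[0,0,0],[0,0,-16.3]],[0.2,[0,0,0],[0,0,-16.3]]]'
python3 - <<'E'
from h import *
c,im=snap("wrist","w3")
print(proj(c,(.56,.08,.065)))
for nm,lo,hi in (("yellow",(22,120,80),(34,255,255)),("blue",(100,120,60),(125,255,255)),("green",(45,100,60),(80,255,255))):
    for b in blobs(im,lo,hi,60): print(nm,b[0],b[1].round(1),b[2])
E
```

```text
clock: 6.35
tool_pos: [0.5678, 0.1577, 0.2505]
orientation: [180.0, -0.0, -114.0]
force: [-0.8, 0.1, -1.1]
opening: 0.0523
gripper_force: 0.0
clock: 6.77
tool_pos: [0.5685, 0.1608, 0.2502]
orientation: [180.0, -0.0, -98.0]
force: [-0.1, -0.6, 0.1]
opening: 0.0526
gripper_force: 0.0
[250.12503498 106.22128032]
yellow 318 [197.8  37.6] [185  22  35  38]
blue 15861 [280.  107.3] [153   4 192 195]
blue 105 [ 37.9 123.6] [ 34 113  12  21]
blue 97 [ 49.9 161.7] [ 46 152  12  19]
green 143 [  6.1 155.5] [  0 134  14  41]
```

View pics/w3.png

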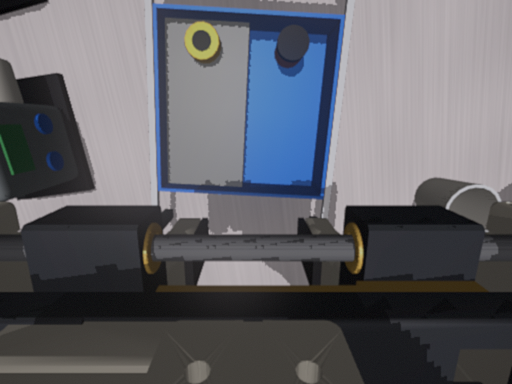

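The crate rim corners are near (153,6), (344,14), (325,199) and (160,191). The nut is at (202,41) and the vial at (293,42). I'll fit the rim quad at z=.065.

```bash
cat > crate.py <<'E'
from h import *
def crate(c,im):
    b=max(blobs(im,(100,120,40),(125,255,255),60),key=lambda b:b[0])
    cnt=np.vstack(cv2.findContours(b[3],0,1)[0]); h=cv2.convexHull(cnt)
    Q=cv2.approxPolyDP(h,10,True)[:,0]
    W=np.array([ray(c,q,.065)[:2] for q in h[:,0]],np.float32)
    r=cv2.minAreaRect(W); q=np.array([ray(c,p,.065)[:2] for p in Q])
    return r,Q,q
E
python3 - <<'E'
from crate import *
c,im=snap("wrist"); r,Q,q=crate(c,im)
print(r); print(Q.tolist()); print(q.round(4).tolist())
print("mean",q.mean(0), "sides",np.linalg.norm(q-np.roll(q,1,0),axis=1).round(4),"dirs",np.degrees(np.arctan2(*(q-np.roll(q,1,0)).T[::-1])).round(1))
y=max(blobs(im,(22,120,80),(34,255,255),60),key=lambda b:b[0]); print("nut",ray(c,cv2.minEnclosingCircle(cv2.findContours(y[3],0,1)[0][0])[0],.059))
print("vial",ray(c,(294,40),.059))
t=cam("top"); print("pump",ray(t,(320,105),.0),ray(t,(235,107),0.))
E
```

```text
((0.5670965313911438, 0.0819474458694458), (0.208037331700325, 0.2082986682653427), 78.96733856201172)
[[153, 3], [344, 15], [322, 198], [158, 190]]
[[0.6487, -0.0399], [0.4457, 0.0001], [0.4858, 0.2028], [0.6888, 0.1638]]
mean [0.56726276 0.08167903] sides [0.2077 0.207  0.2067 0.2067] dirs [-101.1  168.9   78.8  -10.9]
nut [0.60447297 0.00180935 0.059     ]
vial [0.50108039 0.01574249 0.059     ]
pump [ 0.80873191 -0.17111479  0.        ] [0.8039815  0.08250137 0.        ]
```

The crate fits: centre (0.567, 0.082), yaw −11°, sides 207 mm, and the nut and vial in their expected places. Now to the mat, keeping yaw −101.

```bash
python3 -c "
from h import *
delta([.535,-.225,.25],-101)"
```

```text
shift [ 0.3868 -0.02    0.0004] turn [[0.02, -0.01, 3.04], [0.02, 0.02, -176.96]] j6 -42.7
```

```bash
python3 -m pendant '[[0.3,[0.04,-0.002,0],[0,0,1]],[0.3,[0.08,-0.005,0],[0,0,2]],[0.3,[0.12,-0.007,0],[0,0,3]],[0.3,[0.16,-0.01,0],[0,0,3]],[0.3,[0.2,-0.012,0],[0,0,3]],[0.3,[0.24,-0.015,0],[0,0,3]],[0.3,[0.28,-0.02,0],[0,0,3]],[0.3,[0.32,-0.02,0],[0,0,3]],[0.3,[0.36,-0.02,0],[0,0,3]],[0.3,[0.387,-0.02,0],[0,0,3]]]';python3 -m pendant '[[0.3,[0,0,0],[0,0,0]],[0.3,[0,0,0],[0,0,0]]]'
cat > mat.py <<'E'
from h import *
def circ(b): return cv2.minEnclosingCircle(max(cv2.findContours(b[3],0,1)[0],key=cv2.contourArea))
def look(name=None):
    c,im=snap("wrist",name)
    for nm,lo,hi,z in (("white",(0,0,130),(179,60,255),.058),("orange",(8,110,90),(21,255,255),.026),("bluband",(95,90,40),(130,255,255),.035)):
        for b in blobs(im,lo,hi,40):
            q=circ(b); P=ray(c,q[0],z); 
            if b[0]<4000: print(nm,b[0],b[1].round(1),b[2],"circ",np.round(q[0],1),round(q[1],1),P.round(4),"diam",round(2*np.linalg.norm(ray(c,np.add(q[0],(q[1],0)),z)-P),4))
    return c,im
E
python3 -c "
from mat import *
look('w4')"
```

```text
clock: 7.7
tool_pos: [0.5349, -0.2281, 0.2505]
orientation: [180.0, -0.0, -101.0]
force: [1.1, 0.5, 0.2]
opening: 0.0571
gripper_force: 0.0
clock: 7.87
tool_pos: [0.5353, -0.2268, 0.2502]
orientation: [180.0, -0.0, -101.1]
force: [0.8, 1.0, -0.3]
opening: 0.0568
gripper_force: 0.0
white 715 [186.5  43.7] [171  26  32  36] circ [187.   43.6] 17.7 [ 0.5793 -0.3877  0.058 ] diam 0.0401
white 568 [313.4  80.8] [299  65  30  32] circ [312.9  80.7] 15.9 [ 0.4449 -0.3211  0.058 ] diam 0.0371
white 616 [205.6 119.4] [190 104  31  32] circ [205.6 119.6] 15.8 [ 0.5781 -0.3023  0.058 ] diam 0.0381
white 567 [312.2 150.6] [298 136  30  30] circ [312.3 150.7] 15.2 [ 0.4571 -0.2406  0.058 ] diam 0.0376
white 485 [217.9 166.1] [202 150  33  33] circ [217.6 166.3] 18.9 [ 0.5765 -0.2442  0.058 ] diam 0.0474
white 926 [260.2 252.2] [156 250 206   6] circ [258.5 252. ] 102.5 [ 0.5481 -0.1193  0.058 ] diam 0.2778
white 2528 [255.2 273.2] [201 261 112  25] circ [256.5 282.5] 55.5 [ 0.5595 -0.0743  0.058 ] diam 0.1549
white 1511 [ 69.  367.3] [  0 358 149  15] circ [ 73.8 365. ] 74.2 [0.8574 0.0099 0.058 ] diam 0.2246
white 386 [197.6 371.5] [188 361  21  23] circ [196.6 371.4] 12.2 [0.6779 0.0574 0.058 ] diam 0.0373
white 379 [307.5 371.4] [298 361  20  23] circ [307.  371.9] 12.1 [0.5128 0.0909 0.058 ] diam 0.0371
orange 221 [218.  166.9] [209 158  19  19] circ [218. 167.] 9.2 [ 0.581  -0.2389  0.026 ] diam 0.0252
orange 244 [365.5 248.7] [360 224  12  50] circ [362.5 248.5] 24.6 [ 0.3989 -0.0797  0.026 ] diam 0.0726
orange 164 [138.8 254.5] [135 231  11  43] circ [142. 252.] 21.1 [ 0.7193 -0.1369  0.026 ] diam 0.0623
bluband 55 [296.9 145.7] [293 134  14  26] circ [301.5 146.5] 13.3 [ 0.466  -0.2455  0.035 ] diam 0.0349
```

View pics/w4.png

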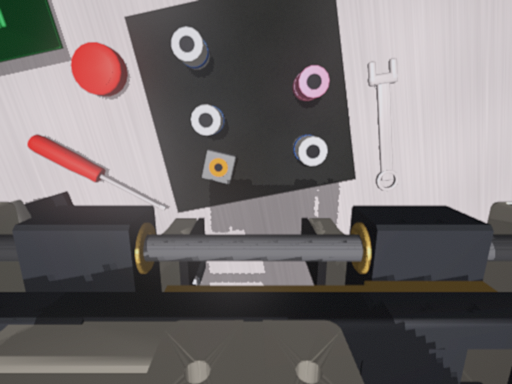

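The wrist view shows checks at (187,44), (206,120), (312,151), the pink decoy at (314,82), and the block at (218,167), all with expected sizes. First pick: the check at (.457,−.241).

```bash
python3 -m pendant '[[0.3,[0.01,0.025,0.03],[0,0,0]],[0.3,[0.02,0.05,0.06],[0,0,0]],[0.3,[0.028,0.074,0.09],[0,0,0]],[0.3,[0.028,0.074,0.13],[0,0,0]],[0.3,[0.028,0.074,0.165],[0,0,0]],[0.3,[0.028,0.074,0.195],[0,0,0]],[0.3,[0.028,0.074,0.222],[0,0,0]],[0.3,[0.028,0.074,0.222],[0,0,0]],[-1,[0.028,0.074,0.222],[0,0,0]],[-1,[0.028,0.074,0.222],[0,0,0]]]'; python3 -m pendant '[[-1,[0,0,0],[0,0,0]],[-1,[0,0,0],[0,0,0]],[-1,[0,0,0],[0,0,0]],[-1,[0,0,-0.04],[0,0,0]],[-1,[0,0,-0.08],[0,0,0]],[-1,[0,0,-0.12],[0,0,0]],[-1,[0,0,-0.15],[0,0,0]],[-1,[0,0,-0.15],[0,0,0]]]'
cat > slot.py <<'E'
from h import *
import sys
C=np.array([.567,.082]); a=np.radians(-11); ex=np.array([np.cos(a),np.sin(a)]); ey=np.array([-np.sin(a),np.cos(a)])
def slot(x,y): return C+x*ex+y*ey
if __name__=="__main__":
    x,y,z=map(float,sys.argv[1:]); p=slot(x,y); print(p.round(4)); delta([*p,z],-101)
E
python3 slot.py -.05 .069 .17
```

```text
clock: 8.75
tool_pos: [0.4592, -0.2385, 0.03]
orientation: [-179.9, -0.0, -100.8]
force: [0.3, 0.5, 1.6]
opening: 0.0487
gripper_force: 0.0
clock: 9.42
tool_pos: [0.4616, -0.2401, 0.1866]
orientation: [-179.3, -0.0, -100.8]
force: [1.4, -0.6, -1.7]
opening: 0.0354
gripper_force: 30.0
[0.5311 0.1593]
shift [-0.4053  0.0069  0.0162] turn [[-0.73, -0.05, 0.18], [0.08, -1.14, -179.82]] j6 -5.1
```

```bash
python3 -m pendant '[[-1,[-0.03,0.001,0],[0,0,0]],[-1,[-0.07,0.002,0],[0,0,0]],[-1,[-0.11,0.003,0],[0,0,0]],[-1,[-0.15,0.004,0],[0,0,0]],[-1,[-0.19,0.005,0],[0,0,0]],[-1,[-0.23,0.006,0],[0,0,0]],[-1,[-0.27,0.007,0],[0,0,0]],[-1,[-0.31,0.007,0],[0,0,0]],[-1,[-0.35,0.007,0],[0,0,0]],[-1,[-0.385,0.007,0],[0,0,0]]]';python3 -m pendant '[[-1,[-0.018,0,0.0],[0,0,0]],[-1,[-0.02,0,0.04],[0,0,0]],[-1,[-0.02,0,0.06],[0,0,0]],[-1,[-0.02,0,0.06],[0,0,0]],[-1,[-0.02,0,0.06],[0,0,0]]]'; python3 slot.py -.05 .069 .033
```

```text
clock: 10.25
tool_pos: [0.5238, 0.1431, 0.1796]
orientation: [-179.9, 0.1, -100.8]
force: [-0.1, -0.7, -0.9]
opening: 0.0354
gripper_force: 30.0
clock: 10.67
tool_pos: [0.527, 0.1595, 0.1185]
orientation: [179.9, -0.1, -100.9]
force: [0.7, 0.7, -1.0]
opening: 0.0354
gripper_force: 30.0
[0.5311 0.1593]
shift [-0.0006 -0.0041  0.0855] turn [[0.06, -0.09, 0.12], [0.15, 0.1, -179.88]] j6 -48.1
```

```bash
python3 -m pendant '[[-1,[-0.001,-0.004,0.02],[0,0,0]],[-1,[-0.001,-0.004,0.045],[0,0,0]],[-1,[-0.001,-0.004,0.07],[0,0,0]],[-1,[-0.001,-0.004,0.08],[0,0,0]],[-1,[-0.001,-0.004,0.085],[0,0,0]],[-1,[-0.001,-0.004,0.085],[0,0,0]],[-1,[-0.001,-0.004,0.085],[0,0,0]]]'
```

```text
clock: 11.25
tool_pos: [0.5326, 0.1608, 0.0352]
orientation: [-179.9, 0.1, -100.9]
force: [0.8, 0.2, -0.6]
opening: 0.0354
gripper_force: 30.0
```

```bash
python3 -m pendant '[[-1,[0,0,0.002],[0,0,0]],[-1,[0,0,0.002],[0,0,0]],[0,[0,0,0.002],[0,0,0]],[0,[0,0,0.002],[0,0,0]],[0,[0,0,0.002],[0,0,0]],[0,[0,0,-0.03],[0,0,0]],[0,[0,0,-0.07],[0,0,0]],[0,[0,0,-0.11],[0,0,0]],[0,[0,0,-0.15],[0,0,0]],[0,[0,0,-0.18],[0,0,0]]]'
python3 -c "
from h import *
delta([.578,-.302,.20],-101)"
```

```text
clock: 12.08
tool_pos: [0.5321, 0.1605, 0.2174]
orientation: [-179.9, 0.1, -100.9]
force: [0.0, 0.5, 0.7]
opening: 0.0436
gripper_force: 0.0
shift [ 0.4456 -0.1321  0.0169] turn [[-0.14, 0.1, 0.14], [-0.16, -0.23, -179.86]] j6 -47.9
```

```bash
cat > incrate.py <<'E'
from mat import *
from slot import *
c,im=snap("wrist",sys.argv[1] if len(sys.argv)>1 else None)
for b in blobs(im,(0,0,130),(179,60,255),150):
    q=circ(b); 
    if b[0]<2500 and q[1]<30:
        d=ray(c,q[0],.061)[:2]-C; print("white",b[0],np.round(q,1) if 0 else np.round(q[0],1),round(q[1],1),"crate",(d@ex).round(4),(d@ey).round(4))
E
python3 incrate.py
python3 -m pendant '[[0.3,[0.04,-0.012,0],[0,0,0]],[0.3,[0.08,-0.024,0],[0,0,0]],[0.3,[0.12,-0.036,0],[0,0,0]],[0.3,[0.16,-0.048,0],[0,0,0]],[0.3,[0.2,-0.06,0],[0,0,0]],[0.3,[0.24,-0.072,0],[0,0,0]],[0.3,[0.28,-0.084,0],[0,0,0]],[0.3,[0.32,-0.096,0],[0,0,0]],[0.3,[0.36,-0.108,0],[0,0,0]],[0.3,[0.4,-0.12,0]
,[0,0,0]]]';python3 -m pendant '[[0.3,[0.03,-0.01,0.03],[0,0,0]],[0.3,[0.045,-0.012,0.06],[0,0,0]],[0.3,[0.045,-0.012,0.08],[0,0,0]],[0.3,[0.045,-0.012,0.08],[0,0,0]],[0.3,[0.045,-0.012,0.08],[0,0,0]]]'
python3 -c "
from h import *
delta([.578,-.302,.0285],-101)"
```

```text
white 602 [252.6 177.7] 15.9 crate -0.0488 0.0689
white 199 [318.5 208.5] 11.8 crate -0.1259 0.1054
white 377 [190.  219.3] 18.2 crate 0.025 0.1193
white 499 [449. 365.] 18.9 crate -0.3166 0.3277
white 160 [197. 371.] 10.2 crate 0.0268 0.3395
white 217 [307.2 371.2] 10.2 crate -0.1244 0.339
clock: 12.97
tool_pos: [0.5735, -0.2562, 0.2135]
orientation: [180.0, 0.0, -100.9]
force: [1.1, 1.7, 0.5]
opening: 0.0568
gripper_force: 0.0
clock: 13.38
tool_pos: [0.5763, -0.3007, 0.1326]
orientation: [179.8, -0.0, -100.9]
force: [-0.6, 0.7, 1.2]
opening: 0.0571
gripper_force: 0.0
shift [ 0.0009 -0.0022  0.1041] turn [[0.17, -0.01, 0.1], [0.02, 0.27, -179.9]] j6 -0.5
```

```bash
python3 -m pendant '[[0.3,[0.001,-0.002,0.035],[0,0,0]],[0.3,[0.001,-0.002,0.07],[0,0,0]],[0.3,[0.001,-0.002,0.104],[0,0,0]],[0.3,[0.001,-0.002,0.104],[0,0,0]],[-1,[0.001,-0.002,0.104],[0,0,0]],[-1,[0.001,-0.002,0.104],[0,0,0]],[-1,[0.001,-0.002,0.104],[0,0,0]],[-1,[0.001,-0.002,0.104],[0,0,0]],[-1,[0.001,-0.002,0.104],[0,0,0]]]'; python3 -m pendant '[[-1,[0,0,-0.04],[0,0,0]],[-1,[0,0,-0.08],[0,0,0]],[-1,[0,0,-0.12],[0,0,0]],[-1,[0,0,-0.15],[0,0,0]],[-1,[0,0,-0.15],[0,0,0]],[-1,[0,0,-0.15],[0,0,0]]]'
python3 slot.py -.05 .0205 .17
```

```text
clock: 14.13
tool_pos: [0.5803, -0.3022, 0.0325]
orientation: [-179.8, -0.0, -100.8]
force: [-1.7, 2.8, 8.4]
opening: 0.0355
gripper_force: 30.0
clock: 14.63
tool_pos: [0.5804, -0.3023, 0.1836]
orientation: [-179.6, -0.0, -100.9]
force: [-0.3, 0.3, -1.7]
opening: 0.0356
gripper_force: 30.0
[0.5218 0.1117]
shift [-0.3955  0.1357  0.0126] turn [[-0.39, -0.01, 0.13], [0.01, -0.62, -179.87]] j6 -0.4
```

```bash
python3 -m pendant '[[-1,[-0.038,0.013,0],[0,0,0]],[-1,[-0.076,0.026,0],[0,0,0]],[-1,[-0.114,0.039,0],[0,0,0]],[-1,[-0.152,0.052,0],[0,0,0]],[-1,[-0.19,0.065,0],[0,0,0]],[-1,[-0.228,0.078,0],[0,0,0]],[-1,[-0.266,0.091,0],[0,0,0]],[-1,[-0.304,0.104,0],[0,0,0]],[-1,[-0.342,0.117,0],[0,0,0]],[-1,[-0.38,0.13,0],[0,0,0]]]';python3 -m pendant '[[-1,[-0.015,0.006,0.0],[0,0,0]],[-1,[-0.015,0.006,0.03],[0,0,0]],[-1,[-0.015,0.006,0.06],[0,0,0]],[-1,[-0.015,0.006,0.06],[0,0,0]],[-1,[-0.015,0.006,0.06],[0,0,0]]]'; python3 slot.py -.05 .0205 .036
```

```text
clock: 15.47
tool_pos: [0.5216, 0.0974, 0.1791]
orientation: [180.0, -0.0, -100.9]
force: [1.5, 1.0, -0.8]
opening: 0.0352
gripper_force: 30.0
clock: 15.88
tool_pos: [0.5185, 0.1108, 0.1183]
orientation: [179.8, -0.2, -100.9]
force: [0.1, 0.2, -0.6]
opening: 0.0354
gripper_force: 30.0
[0.5218 0.1117]
shift [-0.0017 -0.0034  0.0823] turn [[0.19, -0.19, 0.14], [0.29, 0.3, -179.86]] j6 -44.1
```

```bash
python3 -m pendant '[[-1,[-0.002,-0.003,0.02],[0,0,0]],[-1,[-0.002,-0.003,0.045],[0,0,0]],[-1,[-0.002,-0.003,0.07],[0,0,0]],[-1,[-0.002,-0.003,0.078],[0,0,0]],[-1,[-0.002,-0.003,0.082],[0,0,0]],[-1,[-0.002,-0.003,0.082],[0,0,0]],[-1,[-0.002,-0.003,0.082],[0,0,0]]]'
```

```text
clock: 16.47
tool_pos: [0.5243, 0.1133, 0.0391]
orientation: [-179.9, 0.1, -100.9]
force: [-0.4, -0.0, -0.5]
opening: 0.0352
gripper_force: 30.0
```

```bash
python3 -m pendant '[[-1,[0,0,0.003],[0,0,0]],[-1,[0,0,0.004],[0,0,0]],[-1,[0,0,0.004],[0,0,0]]]'; python3 -m pendant '[[0,[0,0,0],[0,0,0]],[0,[0,0,0],[0,0,0]],[0,[0,0,0],[0,0,0]],[0,[0,0,-0.04],[0,0,0]],[0,[0,0,-0.08],[0,0,0]],[0,[0,0,-0.12],[0,0,0]],[0,[0,0,-0.16],[0,0,0]],[0.3,[0,0,-0.18],[0,0,0]]]'
python3 -c "
from h import *
delta([.578,-.387,.20],-101)"
```

```text
clock: 16.72
tool_pos: [0.5244, 0.1137, 0.0354]
orientation: [-179.9, 0.1, -100.8]
force: [-2.8, 0.8, 7.5]
opening: 0.0353
gripper_force: 30.0
clock: 17.38
tool_pos: [0.5249, 0.1135, 0.2191]
orientation: [-179.7, 0.2, -100.8]
force: [1.7, 0.4, 0.4]
opening: 0.0467
gripper_force: 0.0
shift [ 0.4816 -0.1462  0.0183] turn [[-0.32, 0.2, 0.16], [-0.31, -0.5, -179.84]] j6 -44.1
```

```bash
python3 -m pendant '[[0.3,[0.038,-0.012,0],[0,0,0]],[0.3,[0.076,-0.024,0],[0,0,0]],[0.3,[0.114,-0.036,0],[0,0,0]],[0.3,[0.152,-0.048,-0.01],[0,0,0]],[0.3,[0.19,-0.06,-0.02],[0,0,0]],[0.3,[0.228,-0.072,-0.03],[0,0,0]],[0.3,[0.266,-0.084,-0.03],[0,0,0]],[0.3,[0.304,-0.09,-0.03],[0,0,0]],[0.3,[0.342,-0.1,-0.03],[0,0,0]],[0.3,[0.342,-0.1,-0.03],[0,0,0]]]'
python3 - <<'E'
from mat import *
look()
delta([.578,-.387,.13],-101)
E
```

```text
clock: 18.22
tool_pos: [0.5563, -0.2473, 0.243]
orientation: [179.9, -0.1, -101.1]
force: [0.4, 1.1, 0.7]
opening: 0.0569
gripper_force: 0.0
white 735 [208.  58.] [192  41  33  35] circ [208.   58.1] 17.6 [ 0.5797 -0.3875  0.058 ] diam 0.0395
white 561 [335.1  95.1] [321  80  30  31] circ [335.1  95.4] 15.9 [ 0.4444 -0.3204  0.058 ] diam 0.0367
white 303 [235.6 172.6] [221 163  32  24] circ [236.4 176.2] 16.8 [ 0.5762 -0.2493  0.058 ] diam 0.0417
white 1621 [245.1 251.7] [147 246 215  11] circ [254.  250.5] 107.1 [ 0.574  -0.1469  0.058 ] diam 0.2839
white 125 [298.1 247. ] [251 246 103   3] circ [302. 247.] 51.0 [ 0.5108 -0.1395  0.058 ] diam 0.1348
white 2609 [252.8 273. ] [192 260 121  26] circ [252.  283.5] 60.0 [ 0.586  -0.0993  0.058 ] diam 0.164
white 1709 [ 67.8 366.6] [  0 357 149  16] circ [ 73.8 364.5] 74.2 [ 0.8708 -0.0183  0.058 ] diam 0.2196
white 396 [197.7 371.5] [188 361  22  23] circ [197.  371.5] 12.4 [0.695  0.0294 0.058 ] diam 0.0371
white 389 [307.4 371.5] [297 361  21  23] circ [308.  371.5] 12.4 [0.5325 0.0615 0.058 ] diam 0.0371
orange 237 [235.9 180.2] [227 171  19  19] circ [235.9 180.2] 9.4 [ 0.5809 -0.2383  0.026 ] diam 0.0255
orange 255 [365.2 248.9] [359 224  13  50] circ [362.  248.5] 24.7 [ 0.4229 -0.1045  0.026 ] diam 0.0714
orange 214 [138.7 252.5] [135 228  11  46] circ [142.5 250.5] 22.5 [ 0.7351 -0.1628  0.026 ] diam 0.0652
shift [ 0.1351 -0.0489  0.1128] turn [[0.07, -0.02, -0.14], [-0.03, -0.11, 179.86]] j6 -5.8
```

```bash
python3 -m pendant '[[0.3,[0.03,-0.01,0.02],[0,0,0]],[0.3,[0.06,-0.02,0.045],[0,0,0]],[0.3,[0.09,-0.035,0.07],[0,0,0]],[0.3,[0.12,-0.045,0.09],[0,0,0]],[0.3,[0.135,-0.049,0.112],[0,0,0]],[0.3,[0.135,-0.049,0.112],[0,0,0]],[0.3,[0.135,-0.049,0.112],[0,0,0]]]'
python3 -c "
from h import *
delta([.578,-.387,.0285],-101)"
```

```text
clock: 18.85
tool_pos: [0.5785, -0.3833, 0.1294]
orientation: [179.8, 0.0, -100.9]
force: [0.5, 0.2, 1.0]
opening: 0.0568
gripper_force: 0.0
shift [ 0.0038 -0.0006  0.1009] turn [[0.23, 0.04, 0.06], [-0.06, 0.35, -179.94]] j6 6.6
```

```bash
python3 -m pendant '[[0.3,[0.004,0,0.035],[0,0,0]],[0.3,[0.004,0,0.07],[0,0,0]],[0.3,[0.004,0,0.101],[0,0,0]],[0.3,[0.004,0,0.101],[0,0,0]],[-1,[0.004,0,0.101],[0,0,0]],[-1,[0.004,0,0.101],[0,0,0]],[-1,[0.004,0,0.101],[0,0,0]],[-1,[0.004,0,0.101],[0,0,0]],[-1,[0.004,0,0.101],[0,0,0]]]'; python3 -m pendant '[[-1,[0,0,-0.04],[0,0,0]],[-1,[0,0,-0.08],[0,0,0]],[-1,[0,0,-0.12],[0,0,0]],[-1,[0,0,-0.15],[0,0,0]],[-1,[0,0,-0.15],[0,0,0]],[-1,[0,0,-0.15],[0,0,0]]]'
python3 slot.py -.05 -.028 .17
```

```text
clock: 19.6
tool_pos: [0.5803, -0.3878, 0.0335]
orientation: [-179.8, -0.0, -100.8]
force: [0.3, 2.8, 7.6]
opening: 0.0355
gripper_force: 30.0
clock: 20.1
tool_pos: [0.58, -0.3879, 0.1846]
orientation: [-179.6, -0.1, -100.9]
force: [-0.8, 0.4, -1.8]
opening: 0.0353
gripper_force: 30.0
[0.5126 0.0641]
shift [-0.4311  0.1516  0.0132] turn [[-0.37, -0.05, 0.12], [0.08, -0.58, -179.88]] j6 6.9
```

```bash
python3 -m pendant '[[-1,[-0.038,0.013,0],[0,0,0]],[-1,[-0.076,0.026,0],[0,0,0]],[-1,[-0.114,0.039,0],[0,0,0]],[-1,[-0.152,0.052,0],[0,0,0]],[-1,[-0.19,0.065,0],[0,0,0]],[-1,[-0.228,0.079,0],[0,0,0]],[-1,[-0.266,0.092,0],[0,0,0]],[-1,[-0.304,0.106,0],[0,0,0]],[-1,[-0.342,0.12,0],[0,0,0]],[-1,[-0.38,0.133,0],[0,0,0]]]';python3 -m pendant '[[-1,[-0.038,0.014,0.0],[0,0,0]],[-1,[-0.051,0.018,0.0],[0,0,0]],[-1,[-0.051,0.018,0.03],[0,0,0]],[-1,[-0.051,0.018,0.06],[0,0,0]],[-1,[-0.051,0.018,0.06],[0,0,0]],[-1,[-0.051,0.018,0.06],[0,0,0]]]'; python3 slot.py -.05 -.028 .036
```

```text
clock: 20.93
tool_pos: [0.5183, 0.0124, 0.1799]
orientation: [179.9, -0.0, -100.9]
force: [0.3, -0.2, -0.5]
opening: 0.0356
gripper_force: 30.0
clock: 21.43
tool_pos: [0.5103, 0.0636, 0.1193]
orientation: [179.8, -0.2, -100.9]
force: [-0.5, -0.1, 0.1]
opening: 0.0355
gripper_force: 30.0
[0.5126 0.0641]
shift [-0.0012 -0.0024  0.0833] turn [[0.21, -0.18, 0.13], [0.28, 0.33, -179.87]] j6 -39.9
```

```bash
python3 -m pendant '[[-1,[-0.001,-0.002,0.02],[0,0,0]],[-1,[-0.001,-0.002,0.045],[0,0,0]],[-1,[-0.001,-0.002,0.07],[0,0,0]],[-1,[-0.001,-0.002,0.078],[0,0,0]],[-1,[-0.001,-0.002,0.082],[0,0,0]],[-1,[-0.001,-0.002,0.084],[0,0,0]],[-1,[-0.001,-0.002,0.086],[0,0,0]],[-1,[-0.001,-0.002,0.086],[0,0,0]]]'
```

```text
clock: 22.1
tool_pos: [0.5151, 0.0652, 0.0365]
orientation: [-179.9, 0.1, -100.9]
force: [-0.4, -0.3, 3.6]
opening: 0.0354
gripper_force: 30.0
```

```bash
python3 -m pendant '[[0,[0,0,0],[0,0,0]],[0,[0,0,0],[0,0,0]],[0,[0,0,0],[0,0,0]],[0,[0,0,-0.04],[0,0,0]],[0,[0,0,-0.08],[0,0,0]],[0,[0,0,-0.12],[0,0,0]],[0,[0,0,-0.16],[0,0,0]],[0.3,[0.03,-0.01,-0.19],[0,0,0]],[0.3,[0.07,-0.025,-0.2],[0,0,0]],[0.3,[0.11,-0.04,-0.2],[0,0,0]]]'; python3 -m pendant '[[0.3,[0.04,-0.013,0],[0,0,0]],[0.3,[0.08,-0.027,0],[0,0,0]],[0.3,[0.115,-0.04,0],[0,0,0]],[0.3,[0.115,-0.04,0],[0,0,0]],[0.3,[0.115,-0.04,0],[0,0,0]]]'
cat > block.py <<'E'
from mat import *
c,im=snap("wrist","wb")
o=[b for b in blobs(im,(8,110,90),(21,255,255),40) if b[2][1]<215 and b[2][1]+b[2][3]<222]
for b in o:
    q=circ(b)[0]; print("disc",b[0],np.round(q,1),ray(c,q,.026).round(4))
    x,y=map(int,q); box=(max(x-45,0),max(y-45,0),x+45,y+45)
    hsv=cv2.cvtColor(im,cv2.COLOR_RGB2HSV); m=((hsv[...,2]>75)).astype(np.uint8); k=np.zeros_like(m); k[box[1]:box[3],box[0]:box[2]]=1; m*=k
    n,l,s,ce=cv2.connectedComponentsWithStats(m); i=l[y-8:y+8,x-8:x+8]; i=np.bincount(i[i>0]).argmax()
    cn=max(cv2.findContours((l==i).astype(np.uint8),0,1)[0],key=cv2.contourArea)
    r=cv2.minAreaRect(np.array([ray(c,p,.026)[:2] for p in cn[:,0]],np.float32)); print("rect",np.round(r[0],4),np.round(r[1],4),"ang",round(r[2],1))
    delta([*r[0],.13],-101)
cv2.imwrite("pics/wbc.png",im[...,::-1])
E
python3 block.py
```

```text
clock: 22.93
tool_pos: [0.5336, -0.0461, 0.2391]
orientation: [-179.6, 0.2, -100.7]
force: [2.0, 0.2, -0.3]
opening: 0.0554
gripper_force: 0.0
clock: 23.35
tool_pos: [0.549, -0.1685, 0.2342]
orientation: [180.0, -0.0, -101.1]
force: [0.5, 0.1, 0.1]
opening: 0.0571
gripper_force: 0.0
disc 266 [216.9 122. ] [ 0.581  -0.2391  0.026 ]
rect [ 0.581 -0.239] [0.041  0.0411] ang 65.4
shift [ 0.0643 -0.0452  0.1043] turn [[0.02, 0.0, -0.01], [0.01, -0.04, 179.99]] j6 -13.6
```

View pics/wbc.png

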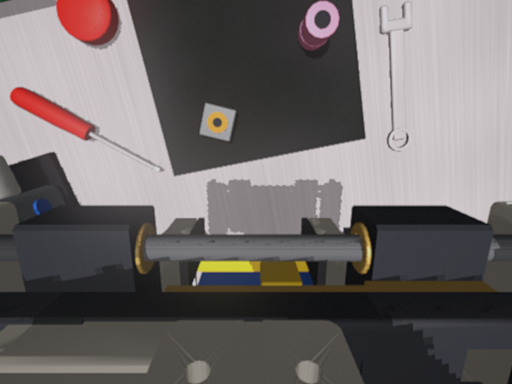

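The block is unmoved at pixel (217,122), world (.581,−.239), with its sides at 65.4°. I'll grasp at yaw −114.6.

```bash
python3 -m pendant '[[0.3,[0.02,-0.015,0.035],[0,0,5]],[0.3,[0.045,-0.03,0.07],[0,0,10]],[0.3,[0.064,-0.045,0.104],[0,0,13.6]],[0.3,[0.064,-0.045,0.104],[0,0,13.6]],[0.3,[0.064,-0.045,0.104],[0,0,13.6]],[0.3,[0.064,-0.045,0.104],[0,0,13.6]]]'
python3 -c "
from h import *
delta([.581,-.239,.006],-114.6)"
```

```text
clock: 23.9
tool_pos: [0.5817, -0.2368, 0.131]
orientation: [-180.0, -0.0, -114.4]
force: [0.2, -1.0, 0.5]
opening: 0.057
gripper_force: 0.0
shift [ 0.0023 -0.0002  0.125 ] turn [[-0.0, -0.02, 0.24], [0.03, -0.0, -179.76]] j6 -20.0
```

```bash
python3 -m pendant '[[0.3,[0.002,0,0.035],[0,0,0.2]],[0.3,[0.002,0,0.07],[0,0,0.2]],[0.3,[0.002,0,0.1],[0,0,0.2]],[0.3,[0.002,0,0.12],[0,0,0.2]],[0.3,[0.002,0,0.122],[0,0,0.2]],[0.3,[0.002,0,0.122],[0,0,0.2]],[0.3,[0.002,0,0.122],[0,0,0.2]]]'; python3 -m pendant '[[-1,[0,0,0],[0,0,0]],[-1,[0,0,0],[0,0,0]],[-1,[0,0,0],[0,0,0]],[-1,[0,0,0],[0,0,0]],[-1,[0,0,0],[0,0,0]]]'; python3 -m pendant '[[-1,[0,0,-0.04],[0,0,0]],[-1,[0,0,-0.08],[0,0,0]],[-1,[0,0,-0.12],[0,0,0]],[-1,[0,0,-0.15],[0,0,0]],[-1,[0,0,-0.15],[0,0,0]],[-1,[0,0,-0.15],[0,0,0]]]';python3 slot.py .05 .02 .16
```

```text
clock: 24.48
tool_pos: [0.5825, -0.239, 0.0112]
orientation: [-179.8, 0.0, -114.6]
force: [1.0, -0.4, 0.3]
opening: 0.0573
gripper_force: 0.0
clock: 24.9
tool_pos: [0.5812, -0.2396, 0.0099]
orientation: [-179.9, 0.0, -114.7]
force: [-1.9, 1.8, 7.6]
opening: 0.0396
gripper_force: 30.0
clock: 25.4
tool_pos: [0.5816, -0.2397, 0.1609]
orientation: [-179.7, 0.1, -114.7]
force: [-0.2, -0.9, -2.4]
opening: 0.0401
gripper_force: 30.0
[0.6199 0.0921]
shift [-0.3175  0.1038  0.001 ] turn [[-0.26, 0.07, -13.69], [0.1, 0.38, 166.31]] j6 -20.0
```

```bash
python3 -m pendant '[[-1,[-0.036,0.012,-0.01],[0,0,-2]],[-1,[-0.072,0.024,-0.01],[0,0,-4]],[-1,[-0.108,0.036,-0.01],[0,0,-6]],[-1,[-0.144,0.048,-0.01],[0,0,-8]],[-1,[-0.18,0.06,-0.01],[0,0,-10]],[-1,[-0.216,0.072,-0.01],[0,0,-12]],[-1,[-0.252,0.084,-0.01],[0,0,-13.7]],[-1,[-0.288,0.095,-0.01],[0,0,-13.7]],[-1,[-0.317,0.104,-0.01],[0,0,-13.7]],[-1,[-0.317,0.104,-0.01],[0,0,-13.7]]]'; python3 -m pendant '[[-1,[0,0,0.03],[0,0,0]],[-1,[0,0,0.06],[0,0,0]],[-1,[0,0,0.06],[0,0,0]],[-1,[0,0,0.06],[0,0,0]]]';python3 slot.py .05 .02 .044
```

```text
clock: 26.23
tool_pos: [0.6182, 0.0966, 0.1663]
orientation: [179.9, -0.0, -100.8]
force: [-0.1, -1.2, -0.9]
opening: 0.0398
gripper_force: 30.0
clock: 26.57
tool_pos: [0.6165, 0.091, 0.1059]
orientation: [179.7, -0.2, -101.0]
force: [-0.8, -0.4, 0.0]
opening: 0.0397
gripper_force: 30.0
[0.6199 0.0921]
shift [-0.002  -0.0035  0.0619] turn [[0.3, -0.21, 0.01], [0.33, 0.47, -179.99]] j6 -37.3
```

```bash
python3 -m pendant '[[-1,[-0.002,-0.003,0.02],[0,0,0]],[-1,[-0.002,-0.003,0.04],[0,0,0]],[-1,[-0.002,-0.003,0.055],[0,0,0]],[-1,[-0.002,-0.003,0.061],[0,0,0]],[-1,[-0.002,-0.003,0.064],[0,0,0]],[-1,[-0.002,-0.003,0.064],[0,0,0]],[-1,[-0.002,-0.003,0.064],[0,0,0]]]'
```

```text
clock: 27.15
tool_pos: [0.6226, 0.0934, 0.0458]
orientation: [-179.9, 0.0, -101.0]
force: [0.1, -0.0, -0.5]
opening: 0.04
gripper_force: 30.0
```

```bash
python3 -m pendant '[[-1,[0,0,0.002],[0,0,0]],[-1,[0,0,0.003],[0,0,0]],[-1,[0,0,0.003],[0,0,0]]]'; python3 -m pendant '[[0.1,[0,0,0],[0,0,0]],[0.1,[0,0,0],[0,0,0]],[0.1,[0,0,0],[0,0,0]],[0.1,[0,0,-0.03],[0,0,0]],[0.1,[0,0,-0.07],[0,0,0]],[0.1,[0,0,-0.11],[0,0,0]],[0.1,[0,0,-0.15],[0,0,0]],[0,[-0.03,0.02,-0.19],[0,0,0]],[0,[-0.06,0.05,-0.2],[0,0,0]],[0,[-0.08,0.05,-0.2],[0,0,0]]]'
python3 incrate.py w5; python3 -c "
from mat import *
from slot import *
c,im=snap('wrist')
for b in blobs(im,(8,110,90),(21,255,255),40)+blobs(im,(22,120,80),(34,255,255),40):
    q=circ(b)[0]; d=ray(c,q,.059)[:2]-C; print(b[0],np.round(q,1),d@ex,d@ey)
t,im=snap('top','t5')
for b in blobs(im,(22,120,120),(34,255,255),40,(165,130,310,240)):
    d=ray(t,b[1],.08)[:2]-C; print('top yellow',b[0],b[1].round(1),b[2],'crate',d@ex,d@ey)
"
```

```text
clock: 27.4
tool_pos: [0.6225, 0.0935, 0.0428]
orientation: [-179.9, 0.0, -101.0]
force: [-1.2, 0.1, 4.0]
opening: 0.0397
gripper_force: 30.0
clock: 28.23
tool_pos: [0.5873, 0.1824, 0.2462]
orientation: [-179.7, 0.2, -101.0]
force: [0.6, -1.0, -0.9]
opening: 0.0439
gripper_force: 0.0
white 722 [297.2  62.6] 18.1 crate -0.0486 -0.0248
white 648 [295.1 107.6] 16.9 crate -0.048 0.0238
white 577 [294.  147.9] 15.4 crate -0.0484 0.0705
white 156 [315.5 204.9] 10.5 crate -0.0783 0.1425
white 163 [231. 231.] 15.1 crate 0.0299 0.1782
white 234 [471.1 278.7] 11.4 crate -0.2953 0.2471
white 477 [449. 365.] 18.4 crate -0.2898 0.3908
302 [209.  101.5] 0.0524607257977236 0.02165037008332645
106 [341.  238.5] -0.11501660440844168 0.19326214926371735
166 [164.5 249.5] 0.11856481130739441 0.21003488742849766
85 [343. 261.] -0.12029478205412589 0.22582767127061898
296 [205.9  12.7] 0.052495398215745344 -0.07037272098081458
top yellow 263 [286.5 171.1] [280 150  14  43] crate 0.04634164931698114 -0.1407893624740482
top yellow 120 [261.5 167. ] [255 160  14  14] crate 0.04467597953550223 -0.07239775387519876
top yellow 195 [278.7 211.4] [274 195  11  35] crate -0.06598398461165858 -0.14055175764411912
```

View pics/w5.png

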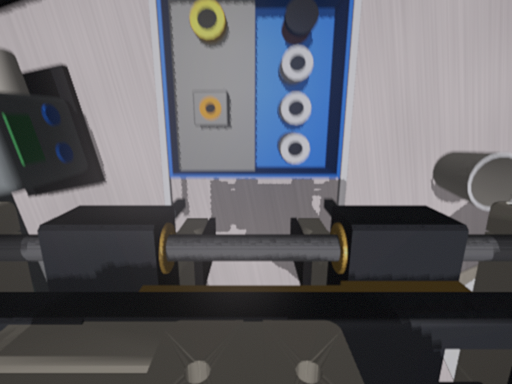

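The crate view shows nut, block, vial and three checks all upright in their bays: checks at (297,63), (295,108), (294,148), block at (209,102). Next, the bar handle, with the tool turned to yaw −11.

```bash
python3 -c "
from slot import *
delta([*slot(-.075,-.145),.25],-11)"
```

```text
shift [ 0.2481  0.0767 -0.0081] turn [[-0.1, 0.01, -89.82], [0.01, 0.1, 90.18]] j6 -46.3
```

```bash
python3 -m pendant '[[0,[0.025,0.008,-0.008],[0,0,-7]],[0,[0.05,0.016,-0.008],[0,0,-14]],[0,[0.075,0.024,-0.008],[0,0,-21]],[0,[0.1,0.032,-0.008],[0,0,-28]],[0,[0.125,0.04,-0.008],[0,0,-35]],[0,[0.15,0.048,-0.008],[0,0,-42]],[0,[0.175,0.056,-0.008],[0,0,-49]],[0,[0.2,0.064,-0.008],[0,0,-56]],[0,[0.225,0.072,-0.008],[0,0,-63]],[0,[0.248,0.077,-0.008],[0,0,-70]]]'; python3 -m pendant '[[0,[0,0,0],[0,0,-7]],[0,[0,0,0],[0,0,-14]],[0,[0,0,0],[0,0,-20]],[0,[0,0,0],[0,0,-20]],[0,[0,0,0],[0,0,-20]]]'
python3 - <<'E'
from mat import *
from slot import *
c,im=snap("wrist","w6"); print(proj(c,(*slot(0,-.143),.128)))
for b in blobs(im,(10,110,60),(34,255,255),60):
    for z in (.083,.128): 
        d=ray(c,b[1],z)[:2]-C; print(b[0],b[1].round(1),b[2],z,(d@ex).round(4),(d@ey).round(4))
E
```

```text
clock: 29.22
tool_pos: [0.4635, -0.0493, 0.249]
orientation: [180.0, 0.0, -30.7]
force: [0.9, -0.2, -0.5]
opening: 0.0439
gripper_force: 0.0
clock: 29.63
tool_pos: [0.4647, -0.048, 0.249]
orientation: [180.0, 0.0, -11.2]
force: [0.4, -0.7, -0.1]
opening: 0.0437
gripper_force: 0.0
[247.96765472 108.99989368]
2827 [247. 100.] [239   3  17 205] 0.083 0.0112 -0.1413
2827 [247. 100.] [239   3  17 205] 0.128 0.0082 -0.1421
664 [187.3  64.7] [170  47  35  36] 0.083 0.0473 -0.078
664 [187.3  64.7] [170  47  35  36] 0.128 0.0393 -0.0875
354 [103.7  64.2] [93 52 23 25] 0.083 0.0481 0.0111
354 [103.7  64.2] [93 52 23 25] 0.128 0.04 -0.0108
478 [340.3 248.5] [331 223  17  51] 0.083 -0.1664 -0.2566
478 [340.3 248.5] [331 223  17  51] 0.128 -0.1448 -0.2414
348 [163.8 253.7] [159 224  15  50] 0.083 -0.1727 -0.0353
348 [163.8 253.7] [159 224  15  50] 0.128 -0.1502 -0.0508
1724 [381.5 286.6] [270 281 200  11] 0.083 -0.2204 -0.314
1724 [381.5 286.6] [270 281 200  11] 0.128 -0.1913 -0.2909
385 [172.1 288.4] [139 285  77   7] 0.083 -0.2219 -0.0421
385 [172.1 288.4] [139 285  77   7] 0.128 -0.1926 -0.0567
```

View pics/w6.png

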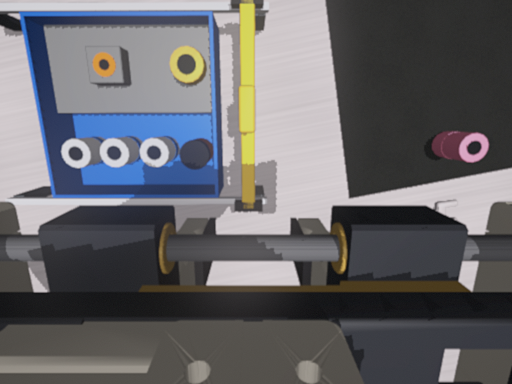

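The handle is at (247,108), crate coordinates (0, −.142), as expected.

```bash
python3 -c "
from slot import *
delta([*slot(0,-.142),.15],-11)"
```

```text
shift [ 0.0756 -0.0053  0.0991] turn [[0.02, 0.04, -0.22], [0.06, -0.03, 179.78]] j6 60.4
```

```bash
python3 -m pendant '[[0,[0.03,-0.002,0.02],[0,0,-0.2]],[0,[0.06,-0.004,0.045],[0,0,-0.2]],[0,[0.076,-0.005,0.075],[0,0,-0.2]],[0,[0.076,-0.005,0.099],[0,0,-0.2]],[0,[0.076,-0.005,0.099],[0,0,-0.2]],[0,[0.076,-0.005,0.099],[0,0,-0.2]]]'
python3 -c "
from slot import *
delta([*slot(0,-.142),.096],-11)"
```

```text
clock: 30.18
tool_pos: [0.5397, -0.0574, 0.1494]
orientation: [179.9, 0.2, -10.9]
force: [-0.2, 0.3, 0.0]
opening: 0.044
gripper_force: 0.0
shift [ 0.0004 -0.0002  0.0534] turn [[0.11, 0.2, 0.11], [-0.32, 0.17, -179.89]] j6 64.5
```

```bash
python3 -m pendant '[[0,[0,0,0.025],[0,0,0]],[0,[0,0,0.053],[0,0,0]],[0,[0,0,0.053],[0,0,0]],[0,[0,0,0.053],[0,0,0]],[-1,[0,0,0.053],[0,0,0]],[-1,[0,0,0.053],[0,0,0]],[-1,[0,0,0.053],[0,0,0]],[-1,[0,0,0.053],[0,0,0]],[-1,[0,0,0.053],[0,0,0]]]'
python3 -c "
from slot import *
o=tool()[0]; d=o['tool_pos'][:2]-C; print(d@ex,d@ey); print(slot(0,.148)); delta([*(o['tool_pos'][:2]+.29*ey),o['tool_pos'][2]],-11)"
```

```text
clock: 30.93
tool_pos: [0.541, -0.0569, 0.0983]
orientation: [-180.0, -0.1, -10.8]
force: [0.9, -2.1, 1.9]
opening: 0.0164
gripper_force: 1.4
0.0009736360466173809 -0.1413529082224163
[0.59523973 0.22728082]
shift [ 1.1e-03 -2.9e-01  1.0e-04] turn [[-0.03, -0.07, 0.22], [0.11, -0.04, -179.78]] j6 64.6
```

```bash
python3 -m pendant '[[-1,[0,0,0],[0,0,0]],[-1,[0,0,0],[0,0,0]],[-1,[0,-0.01,0],[0,0,0]],[-1,[0,-0.025,0],[0,0,0]],[-1,[0,-0.045,0],[0,0,0]],[-1,[0,-0.065,0],[0,0,0]],[-1,[0.001,-0.085,0],[0,0,0]],[-1,[0.001,-0.105,0],[0,0,0]],[-1,[0.001,-0.125,0],[0,0,0]],[-1,[0.001,-0.145,0],[0,0,0]]]'; python3 -m pendant '[[-1,[0,-0.02,0],[0,0,0]],[-1,[0,-0.04,0],[0,0,0]],[-1,[0,-0.06,0],[0,0,0]],[-1,[0,-0.08,0],[0,0,0]],[-1,[0,-0.1,0],[0,0,0]],[-1,[0,-0.115,0],[0,0,0]],[-1,[0,-0.128,0],[0,0,0]],[-1,[0,-0.138,0],[0,0,0]],[-1,[0,-0.144,0],[0,0,0]],[-1,[0,-0.144,0],[0,0,0]]]'
python3 -c "
from slot import *
o=tool()[0]; d=o['tool_pos'][:2]-C; print(d@ex,d@ey)"
```

```text
clock: 31.77
tool_pos: [0.5689, 0.0857, 0.0983]
orientation: [180.0, -0.0, -10.8]
force: [-0.5, -3.0, 5.5]
opening: 0.0159
gripper_force: 30.0
clock: 32.6
tool_pos: [0.5959, 0.2242, 0.0983]
orientation: [179.7, 0.0, -10.7]
force: [0.4, -13.4, 9.2]
opening: 0.0154
gripper_force: 30.0
0.0011960271079270572 0.14505769051315767
```

```bash
python3 -m pendant '[[-1,[0,-0.002,0],[0,0,0]],[-1,[0,-0.003,0],[0,0,0]],[-1,[0,-0.003,0],[0,0,0]]]'
python3 -c "
from slot import *
o=tool()[0]; d=o['tool_pos'][:2]-C; print(d@ex,d@ey)"
```

```text
clock: 32.85
tool_pos: [0.5958, 0.2242, 0.0983]
orientation: [179.5, 0.1, -10.8]
force: [0.7, -22.2, 10.7]
opening: 0.0159
gripper_force: 30.0
0.001135671294395257 0.14510818802286732
```

The force rises with no further motion, so the bar is at its stop. Release, lift and check.

```bash
python3 -m pendant '[[-1,[0,0,0],[0,0,0]],[0,[0,0.001,0],[0,0,0]],[0,[0,0.002,0],[0,0,0]],[0,[0,0.002,0],[0,0,0]],[0,[0,0.002,0],[0,0,0]],[0,[0,0.002,-0.03],[0,0,0]],[0,[0,0.002,-0.07],[0,0,0]],[0,[0,0.002,-0.11],[0,0,0]],[0,[-0.04,0.002,-0.15],[0,0,0]],[0,[-0.08,0.02,-0.16],[0,0,0]]]'; python3 -m pendant '[[0,[-0.02,0.02,0],[0,0,0]],[0,[-0.02,0.04,0],[0,0,0]],[0,[-0.02,0.04,0],[0,0,0]],[0,[-0.02,0.04,0],[0,0,0]]]'
python3 - <<'E'
from mat import *
from slot import *
c,im=snap("wrist","w7"); t,ti=snap("top","t7")
for b in blobs(im,(10,110,60),(34,255,255),60):
    d=ray(c,b[1],.083)[:2]-C; print(b[0],b[1].round(1),b[2],(d@ex).round(4),(d@ey).round(4))
cv2.imwrite("pics/f.png",np.vstack([np.pad(im[:210],((0,0),(0,0),(0,0))),ti])[:,:,::-1])
E
```

```text
clock: 33.68
tool_pos: [0.5308, 0.2296, 0.2551]
orientation: [-179.8, -0.2, -10.8]
force: [-1.1, 1.2, 2.2]
opening: 0.0439
gripper_force: 0.0
clock: 34.02
tool_pos: [0.5011, 0.1916, 0.2524]
orientation: [-179.9, -0.0, -10.8]
force: [0.6, 0.5, 0.1]
opening: 0.0439
gripper_force: 0.0
1029 [84.2  9.3] [52  0 60 24] 0.0902 0.27
2974 [207.   95.5] [193   0  26 200] 0.0062 0.1461
959 [394.6  57.5] [375  38  42  39] 0.0457 -0.0563
329 [317.1  55.1] [307  44  22  24] 0.0477 0.0268
462 [340.4 248.6] [331 223  17  51] -0.1768 -0.016
324 [163.4 252.2] [159 225  14  49] -0.1828 0.2079
1497 [374.  286.7] [251 282 216  10] -0.2307 -0.0643
409 [181.1 288.2] [140 286  89   6] -0.2341 0.1884
```

View pics/f.png

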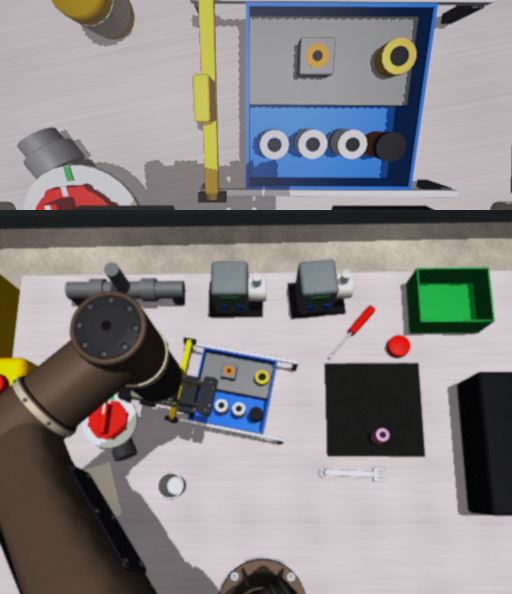

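The stacked view (wrist above, top below) shows the bar at its far end (207,96), past the crate. All parts lie in the crate, the mat holds only the pink decoy, and the bystanders are undisturbed.

```bash
python3 -c "
from plant import workorder
print(workorder.close_job())"
```

```text
the job is handed in; nothing more can be done
None
```

The job is handed in: the valve pointer is on the green mark, three check valves and one block are packed in the crate, and the gauge bar is against its far stop. The other things were left alone, and the hand-in printed no verdict.

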